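# Tip the dried watches out of the dryer tray

## Task

Slide the felt-lined wooden catch tray gently and squarely home against the front of the white watch dryer, centred under the lip of its tip-out tray. Then lift the tray slowly by the red lift lip at its free edge until all three watches in their round carriers have slid gently down over the lip into the catch tray, without touching them, lower the empty tray softly back onto its rests and let go. Leave the other things on the bench as they are.

Things in the scene. Friction and masses are not known exactly. Their poses are not given: they have to be found in the camera images.
- dryer: white box-shaped warm-air dryer, fixed to the bench. Box 190 mm (x) by 204 mm (y), 56 mm high; origin at the centre of its underside. Its x axis points level the way the watches leave the tip-out tray; its front is the flat upright face at x = +95 mm, free from the bench up to 56 mm. z is up.
- hinge (a point): middle of the tip-out tray's hinge line, which runs along the dryer's y axis at its front top edge: dryer x = +95, y = 0, z = 62 mm. It does not move.
- tray (a joint): tilt of the dryer's tip-out tray, rad: 0 is level, down on its rests; grows as its free rear edge is lifted, up to a stop at 0.9. It weighs 0.5 kg and falls shut if let go. The watches slide at a tilt that differs from run to run (about 0.35 to 0.75 rad), so lift until they go: at up to 0.15 rad/s they slide slowly. The handle feels lighter once they are gone.
- lip (a point): middle of the tray's open front edge, on the floor's top side. Stainless tray, 215 mm long, 204 mm wide: it reaches 183 mm back from the hinge and 32 mm forward, overhanging the dryer's front. Floor 4 mm thick, its top 6 mm above the hinge line; walls along the sides and the rear rise 16 mm above it; two ribs make three lanes 64 mm wide, open at the lip.
- handle (a point): middle of the red rolled edge of the lift lip, the handle at the tray's free rear edge: a sheet 130 mm wide that stands out 38 mm behind the tray's rear wall, its outer edge rolled to a round bead 12 mm thick (this point is on the bead's axis). It is lifted from below. With the tray down: dryer x = -126, y = 0, z = 66 mm, nothing below it. Radius about the hinge 221 mm.
- catch_mid (a point): loose wooden catch tray lined with green felt, about 0.5 kg: 160 mm (x) by 252 mm (y), 34 mm high, walls and floor 8 mm thick. This point is its centre, 17 mm above the bench. Starts 20 to 95 mm from the dryer's front, a little off centre and askew; its x axis roughly along the dryer's. It slides when pushed with 2 to 5 N. In place against the dryer's front this point is at dryer x = +175, y = 0.
- watch_red: a steel watch in a round red carrier, standing face up in a lane of the tray (any lane); carrier 60 mm across, 18 mm high in all. Origin at the centre of its underside. Not to be touched by the robot.
- watch_blue: a steel watch in a round blue carrier, standing face up in a lane of the tray (any lane); carrier 60 mm across, 18 mm high in all. Origin at the centre of its underside. Not to be touched by the robot.
- watch_gold: a steel watch in a round gold carrier, standing face up in a lane of the tray (any lane); carrier 60 mm across, 18 mm high in all. Origin at the centre of its underside. Not to be touched by the robot.
- drivers: black round screwdriver stand, 110 mm across, 110 mm high, with coloured screwdrivers; a bystander; origin at the centre of its underside.
- blower: blue rubber dust blower lying on its side, 125 mm long, 62 mm high; a bystander; origin at the centre of its underside.
- cushion: grey round casing cushion, 72 mm across, 22 mm high, with a white dial on it; a bystander; origin at the centre of its underside.
- bezel: bright steel watch bezel ring, 68 mm across, 8 mm high; a bystander; origin at the centre of its underside.
- loupe: grey eye loupe, 36 mm across, 34 mm high; a bystander; origin at the centre of its underside.
- tin: round aluminium parts tin, 64 mm across, 30 mm high; a bystander; origin at the centre of its underside.
- tweezers: dark steel tweezers lying flat, 130 mm long, 7 mm high; a bystander; origin at the centre of its underside.

How it is judged:
On the way, in this order (a step that is already met when the one before it is completed fails the run):
1. the catch tray is up against the dryer's front, square and centred, with the tip-out tray still down (x of catch_mid in the frame of dryer below 0.18 m and y of catch_mid in the frame of dryer between -0.018 and 0.018 m and angle between the x axis of catch_mid and the x axis of dryer, either way round below 0.07 rad and value of joint tray below 0.02 rad), for 0.2 s.
2. with the tray lifted, all three watches have slid out and lie in the catch tray (value of joint tray above 0.15 rad and x of watch_red in the frame of catch_mid between -0.074 and 0.074 m and y of watch_red in the frame of catch_mid between -0.12 and 0.12 m and z of watch_red in the frame of catch_mid between -0.025 and 0.015 m and x of watch_blue in the frame of catch_mid between -0.074 and 0.074 m and y of watch_blue in the frame of catch_mid between -0.12 and 0.12 m and z of watch_blue in the frame of catch_mid between -0.025 and 0.015 m and x of watch_gold in the frame of catch_mid between -0.074 and 0.074 m and y of watch_gold in the frame of catch_mid between -0.12 and 0.12 m and z of watch_gold in the frame of catch_mid between -0.025 and 0.015 m), for 0.2 s.
At the end, for the whole second after the job is handed in: the tip-out tray is down on its rests (within 0.02 rad), the catch tray stands against the dryer's front (gap under 5 mm, within 18 mm of centre, within 0.07 rad of square), and all three watches lie still inside the catch tray (all of step 1 and x of watch_red in the frame of catch_mid between -0.074 and 0.074 m and y of watch_red in the frame of catch_mid between -0.12 and 0.12 m and z of watch_red in the frame of catch_mid between -0.025 and 0.015 m and x of watch_blue in the frame of catch_mid between -0.074 and 0.074 m and y of watch_blue in the frame of catch_mid between -0.12 and 0.12 m and z of watch_blue in the frame of catch_mid between -0.025 and 0.015 m and x of watch_gold in the frame of catch_mid between -0.074 and 0.074 m and y of watch_gold in the frame of catch_mid between -0.12 and 0.12 m and z of watch_gold in the frame of catch_mid between -0.025 and 0.015 m and linear speed of each of watch_red, watch_blue, watch_gold below 0.02 m/s); the robot touches nothing.
It fails at once if the catch tray is rammed against the dryer (over 70 N) (contact force between catch and dryer above 70 N).
It fails at once if a watch races down the tray (over 0.75 m/s before it passes the hinge) ((linear speed of watch_red above 0.75 m/s and x of watch_red in the frame of dryer below 0.095 m) or (linear speed of watch_blue above 0.75 m/s and x of watch_blue in the frame of dryer below 0.095 m) or (linear speed of watch_gold above 0.75 m/s and x of watch_gold in the frame of dryer below 0.095 m)).
It fails at once if the robot touches a watch (contact force between any of the fingers, the arm and watch_red above 0.5 N or contact force between any of the fingers, the arm and watch_blue above 0.5 N or contact force between any of the fingers, the arm and watch_gold above 0.5 N).
It fails at once if the tray drops or slams onto its rests (coming down faster than 0.9 rad/s in the last 0.08 rad) (value of joint tray below 0.08 rad and velocity of joint tray below -0.9 rad/s).
It fails at once if a bystander is moved by more than 25 mm (distance of any of drivers, blower, cushion, bezel, loupe, tin, tweezers from where it was at the start of the episode above 0.025 m).
It also fails if it takes over 69 s, if anything falls off the work surface, if the arm or the gripper's body presses on something with over 40 N, if the wrist force passes 120 N, or if a joint passes its speed limit or range.

## Robot

A 6-joint arm with a two-finger parallel gripper is mounted at the origin on the work surface. World frame = base frame: x ahead of the robot, y to its left, z up, the work surface at z = 0. Lengths are in m, angles in rad, forces in N, time in s.
With the tool pointing down it reaches from about 0.375 to 0.9 m from the base axis. Payload 3.1 kg.
Tool frame: the origin (TCP) lies at the very end of the fingers, on their centre line; the grasp point (between the pads) lies 19 mm behind it; z points along the fingers, y is the direction in which the jaws open and shut (so a half turn about z gives the same grasp; the last joint's range is limited). The gripper opens to 85 mm and grips with 20 to 120 N. Pads are 22 mm wide; open, the fingers measure 114 mm over their backs; the gripper's body (76 mm by 85 mm) begins 54 mm behind the grasp point. The pads swing forward as they close: fully open they stand 13 mm farther back than shut.
Start: joints at [-1.405, 0.527, 1.433, -0, 1.181, -0.178], TCP at [0.211, -0.588, 0.231] pointing down, gripper open.
Joint ranges: [-3.08, 3.08], [-0.75, 2.2], [0.22, 2.44], [-1.43, 4.57], [0, 2.65], [-2.85, 2.85]. Speed limits (rad/s): [2.79, 2.79, 3.14, 3.14, 3.14, 3.14].

## Interface

Orientations are given as a unit quaternion [x, y, z, w].
In Python, from station import manip gives the robot as it stands. The module is installed in compiled form; this text tells all that it offers.
- The arm moves only by the tool send_rows, never from a script. Its argument "commands" is a list of rows, each an object with "delta_pos": the shift along the world's x, y, z in cm, a list of three; "yaw": the turn about the world's z in rad. A call has 1 to 10 rows; each row shifts and turns the pose as measured when the row begins; what a row does not reach is not made up. A row lasts 1/8 s, in which the tool goes at most 62.5 mm and 10.7 degrees, less where a joint would pass 70% of its speed; a pose out of reach is approached as far as the arm can. A call is refused whole if a number of a shift passes 6.25 or a number of a turn 0.188, either way. A call with a gripper value outside its range is refused whole. "grip" is the closure, from -1 (fully open) to 1 (shut), set as the call begins (left out, the last holds). The fingers move at their own pace and stop on an object; "force" is the grip in N (left out, the last holds). Time passes only in rows, so rows that do not move let the fingers close. It gives the time, the measured TCP pose, the force and the opening at its end, in the units of the state.
- manip.sense(): the state, without advancing time (a new reading comes with each control period).
- manip.snapshot(name): name is "side" or "top" or "wrist"; returns the picture (420x560x3 uint8, blue, green, red); there is no depth.
- manip.get_calibration(name): a dict with "fx", "fy", "cx", "cy" (pixels), "dist_coeffs" ([k1, k2, p1, p2, k3] as OpenCV has them; the pictures are not rectified), "world_to_cam" (4x4, takes a point from world to camera coordinates); the wrist camera has in their place "mount" (4x4, takes a point from camera to tool coordinates, whose origin is the TCP and whose axes are the flange's). Camera axes: x right, y down, z forward; pixel columns grow to the right and rows downward; lengths in m; the calibration is good to about 2 mm. A picture is of the moment at which its call begins: read the wrist's pose just before it. get_calibration takes no time and is no camera call.
- manip.sign_off(): hands the job in, once; it reports no verdict.
The state is a dict: "t": time; "q": joint angles; "qd": joint speeds; "tau": joint torques, N m; "tcp_pos": TCP position; "tool_rot": TCP orientation; "force": force on the tool from outside, world axes, zero at the start; "ft_torque": the same for the moment, N m; "finger_gap": opening from 0.0 (shut) to 1.0 (fully open).
Only numpy, scipy, OpenCV 4.12 (cv2) and the standard library are available. Lean on these libraries where they do the work, as an engineer would, in place of code of your own. Each camera call takes 0.05 s, during which the arm holds its last target. There are 200 camera calls.

## Working session

There is one attempt and no reset: what is moved stays moved. The work goes in short steps, Python scripts to look and compute and a tool call to move; the robot and the scene stay as the last step left them, time stands still between calls to the robot, and variables do not carry over. Pictures are saved under pics/ and viewed, about 8 in all and at most 12, crops included, and the job is handed in when it is done.

Besides the shell and the picture viewer there is one more tool, called after "Request:" as name(argument=value, ...) on one line, values as JSON. send_rows: Moves the arm, as the interface text tells. Its arguments: {"type":"object","properties":{"commands":{"type":"array","items":{"type":"object","properties":{"delta_pos":{"type":"array","items":{"type":"number"}},"yaw":{"type":"number"}}}},"grip":{"type":"number"},"force":{"type":"number"}},"required":["commands"]}

```bash
mkdir -p pics; python3 - <<'E'
from station import manip
import cv2
s=manip.sense();print(s['t'],s['tcp_pos'],s['tool_rot'],s['force'])
for n in('top','side'):
    cv2.imwrite(f'pics/{n}0.png',manip.snapshot(n));c=manip.get_calibration(n);print(n,c)
print(manip.get_calibration('wrist'))
E
```

```text
0.0 [ 0.21057128 -0.5876899   0.23032952] [ 9.85261043e-01  1.71053977e-01  5.69984565e-06 -1.10216543e-03] [-0.24514022  0.06286383 -0.74713314]
top {'fx': 502.4329638558777, 'fy': 502.4329638558777, 'cx': 276.0472694523601, 'cy': 211.6662595402215, 'dist_coeffs': array([0.05742741, 0.        , 0.        , 0.        , 0.        ]), 'world_to_cam': array([[-0.02354816, -0.99962576, -0.01392207, -0.00628797],
       [-0.99694746,  0.02451744, -0.07412596,  0.52364324],
       [ 0.07443955,  0.01213404, -0.9971517 ,  1.27950248],
       [ 0.        ,  0.        ,  0.        ,  1.        ]])}
side {'fx': 544.9432809729976, 'fy': 544.9432809729976, 'cx': 275.18780213981836, 'cy': 205.96974513509173, 'dist_coeffs': array([0.0400081, 0.       , 0.       , 0.       , 0.       ]), 'world_to_cam': array([[-0.98156979, -0.19105027, -0.00453272,  0.520414  ],
       [-0.11069349,  0.58773078, -0.80144837,  0.11324878],
       [ 0.15578095, -0.78617576, -0.59804679,  1.25973586],
       [ 0.        ,  0.        ,  0.        ,  1.        ]])}
{'fx': 336.2088067078607, 'fy': 336.2088067078607, 'cx': 282.21360912340003, 'cy': 207.39080717072235, 'dist_coeffs': array([-0.05466949,  0.        ,  0.        ,  0.        ,  0.        ]), 'mount': array([[ 4.67557496e-04, -9.59591472e-01, -2.81396498e-01,
         7.08603200e-02],
       [ 9.99999758e-01,  5.93644983e-04, -3.62830669e-04,
        -1.65823755e-04],
       [ 5.15218835e-04, -2.81396260e-01,  9.59591517e-01,
        -1.43006940e-01],
       [ 0.00000000e+00,  0.00000000e+00,  0.00000000e+00,
         1.00000000e+00]])}
```

View pics/top0.png

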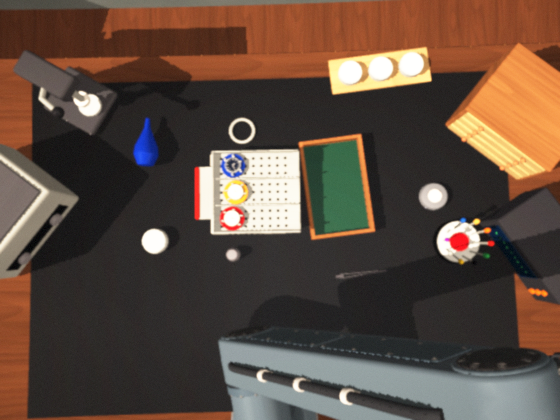

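View pics/side0.png

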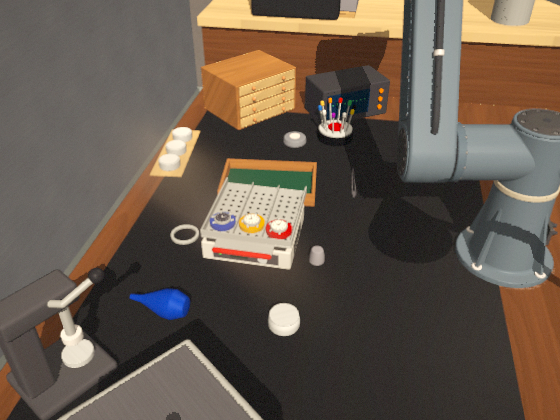

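The top view shows the dryer tray, with watches at (233,165), (235,191) and (232,217) and the red lip at (200,193). The lip end points right (world −y), and the catch tray is at about (337,187), askew. The side view agrees. Next I'll zoom in to get exact corners.

```bash
cat > h.py <<'E'
import numpy as np, cv2
from station import manip
def bp(name,uv,z):
    c=manip.get_calibration(name);K=np.array([[c['fx'],0,c['cx']],[0,c['fy'],c['cy']],[0,0,1]])
    n=cv2.undistortPoints(np.array(uv,float).reshape(-1,1,2),K,np.array(c['dist_coeffs'])).reshape(-1,2)
    T=c['world_to_cam'];R=T[:3,:3];o=-R.T@T[:3,3]
    d=np.c_[n,np.ones(len(n))]@R
    return o+d*((np.broadcast_to(z,len(n))-o[2])/d[:,2])[:,None]
def proj(name,P):
    c=manip.get_calibration(name);K=np.array([[c['fx'],0,c['cx']],[0,c['fy'],c['cy']],[0,0,1]])
    T=c['world_to_cam']
    return cv2.projectPoints(np.array(P,float).reshape(-1,1,3),cv2.Rodrigues(T[:3,:3])[0],T[:3,3],K,np.array(c['dist_coeffs']))[0].reshape(-1,2)
E
python3 - <<'E'
import cv2
i=cv2.imread('pics/top0.png')[115:260,185:385]
cv2.imwrite('pics/c0.png',cv2.resize(i,None,fx=4,fy=4,interpolation=cv2.INTER_CUBIC))
E
```

```text
(no output)
```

View pics/c0.png

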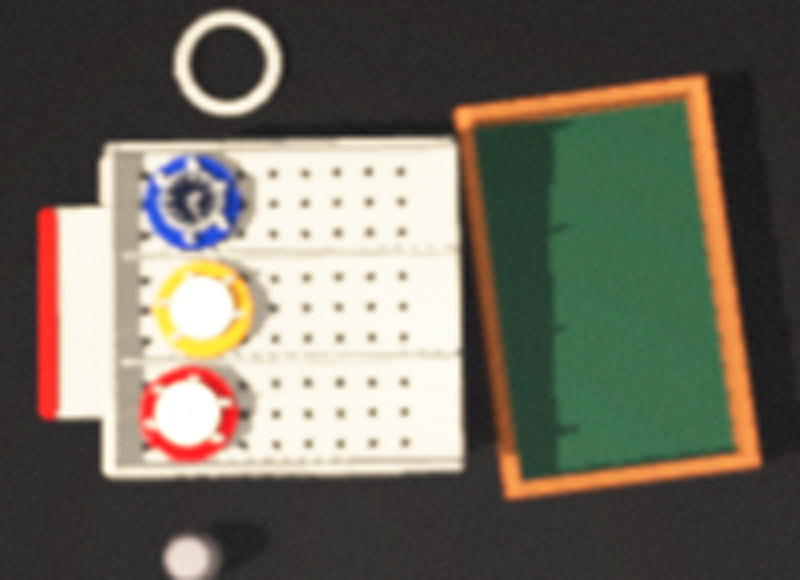

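```bash
python3 - <<'E'
from h import *
f=lambda a:(np.array(a,float)+.5)/4-.5+[185,115]
t=bp('top',f([(103,145),(104,475),(463,470),(458,140)]),.084);print('tray\n',t.round(4))
b=bp('top',f([(47,207),(48,420)]),.066);print('bead\n',b.round(4),b.mean(0))
lip=bp('top',f([(459,205),(463,410)]),.068);print('lip\n',lip.round(4))
c=bp('top',f([(455,108),(708,75),(762,463),(508,498)]),.034);print('catch\n',c.round(4),c.mean(0))
L=lambda p,q:np.linalg.norm(p-q)
print([L(c[i],c[(i+1)%4]) for i in range(4)],[L(t[i],t[(i+1)%4]) for i in range(4)])
s=bp('top',f([(190,202),(204,308),(189,413)]),.08);print(s)
# dryer frame fit: rear corners + front corners; known tray coords
P=np.array([(-88,102),(-88,-102),(127,-102),(127,102)])/1000
from scipy.optimize import least_squares
def tf(v,P):
    a=v[2];return v[:2]+P@np.array([[np.cos(a),np.sin(a)],[-np.sin(a),np.cos(a)]])
Q=np.vstack([P,[(-126,65),(-126,-65)]*1]) if 0 else np.vstack([P,np.array([(-126,65),(-126,-65)])/1000])
W=np.vstack([t[:,:2],b[:,:2]])
r=least_squares(lambda v:(tf(v,Q)-W).ravel(),[.4,0.1,-1.57]);v=r.x;print('dryer',v,r.fun.round(4))
a=v[2];R=np.array([[np.cos(a),-np.sin(a)],[np.sin(a),np.cos(a)]])
print('catch corners in dryer',((c[:,:2]-v[:2])@R).round(4),((c[:,:2].mean(0)-v[:2])@R))
Pc=np.array([(-80,126),(80,126),(80,-126),(-80,-126)])/1000
r2=least_squares(lambda v:(tf(v,Pc)-c[:,:2]).ravel(),[.4,-.1,-1.57]);print('catch',r2.x,'in dryer',(r2.x[:2]-v[:2])@R,r2.x[2]-a,r2.fun.round(4))
by=bp('top',[(155,241),(233,255),(242,130),(360,273),(433,196),(458,241),(146,143)],[.03,.034,.008,.007,.022,.11,.03]);print(by.round(3))
E
```

```text
tray
 [[ 0.6736  0.1395  0.084 ]
 [ 0.4691  0.1418  0.084 ]
 [ 0.4669 -0.078   0.084 ]
 [ 0.671  -0.0804  0.084 ]]
bead
 [[0.6387 0.1778 0.066 ]
 [0.5048 0.1788 0.066 ]] [0.57179011 0.17830118 0.066     ]
lip
 [[ 0.6331 -0.0805  0.068 ]
 [ 0.5046 -0.0796  0.068 ]]
catch
 [[ 0.7018 -0.0809  0.034 ]
 [ 0.7187 -0.2439  0.034 ]
 [ 0.4685 -0.2692  0.034 ]
 [ 0.4501 -0.1078  0.034 ]] [ 0.58477502 -0.17544248  0.034     ]
[np.float64(0.16386252001125653), np.float64(0.25146699646584786), np.float64(0.16238842110448706), np.float64(0.2532367963173155)] [np.float64(0.20444591287715067), np.float64(0.21985871366330426), np.float64(0.2041804952636093), np.float64(0.21992598929601515)]
[[0.63730036 0.08664059 0.08      ]
 [0.57096282 0.0791552  0.08      ]
 [0.50615612 0.08954796 0.08      ]]
dryer [ 0.57038221  0.05092644 -1.58175326] [-0.0002 -0.0017  0.0002 -0.0018  0.0001  0.0031 -0.0001  0.0032 -0.002
 -0.0016  0.0019 -0.0012]
catch corners in dryer [[ 0.1304  0.1329]
 [ 0.2932  0.1515]
 [ 0.3212 -0.0984]
 [ 0.1601 -0.1186]] [0.22619763 0.01687221]
catch [ 0.58477502 -0.17544248 -1.46570036] in dryer [0.22619763 0.01687221] 0.1160529054825179 [-0.0002 -0.0018 -0.0002  0.0021 -0.0006  0.001   0.001  -0.0013]
[[ 0.455  0.292  0.03 ]
 [ 0.415  0.093  0.034]
 [ 0.742  0.066  0.008]
 [ 0.361 -0.231  0.007]
 [ 0.553 -0.422  0.022]
 [ 0.436 -0.448  0.11 ]
 [ 0.709  0.313  0.03 ]]
```

Request:
send_rows(commands=[{"delta_pos":[2,1,2]},{"delta_pos":[4.5,3.5,0]},{"delta_pos":[4.5,4,0]},{"delta_pos":[4.5,4,0],"yaw":-0.06},{"delta_pos":[4.5,4,0],"yaw":-0.06},{"delta_pos":[4.5,4,0],"yaw":-0.06},{"delta_pos":[4.5,4,0],"yaw":-0.06},{"delta_pos":[4,4,0]},{"delta_pos":[3,3,0]},{"delta_pos":[0,0,0]}], grip=-1)

```text
validation failed for argument at $.co...
```

Request:
send_rows(commands=[{"delta_pos":[2,1,2],"yaw":0},{"delta_pos":[4.5,3.5,0],"yaw":0},{"delta_pos":[4.5,4,0],"yaw":0},{"delta_pos":[4.5,4,0],"yaw":-0.06},{"delta_pos":[4.5,4,0],"yaw":-0.06},{"delta_pos":[4.5,4,0],"yaw":-0.06},{"delta_pos":[4.5,4,0],"yaw":-0.06},{"delta_pos":[4,4,0],"yaw":0},{"delta_pos":[3,3,0],"yaw":0},{"delta_pos":[0,0,0],"yaw":0}], grip=-1)

```text
t: 1.35
tcp_pos: [0.5779, -0.2608, 0.2457]
tool_rot: [0.999, 0.046, -0.001, -0.004]
force: [-1.1, -0.4, 0.6]
finger_gap: 1.003
```

Request:
send_rows(commands=[{"delta_pos":[1.5,1,-4],"yaw":0.013},{"delta_pos":[0,0,-5],"yaw":0},{"delta_pos":[0,0,-5],"yaw":0},{"delta_pos":[0,0,-4],"yaw":0},{"delta_pos":[0,0,-2],"yaw":0},{"delta_pos":[0,0,0],"yaw":0}])

```text
t: 2.1
tcp_pos: [0.5892, -0.2544, 0.0395]
tool_rot: [0.999, 0.051, -0.002, -0.003]
force: [-0.3, 0.4, -0.8]
finger_gap: 0.999
```

```bash
python3 - <<'E'
from h import *
s=manip.sense();print(s['t'],s['tcp_pos'],s['tool_rot'],s['force'])
cv2.imwrite('pics/w1.png',manip.snapshot('wrist'))
E
```

```text
2.1 [ 0.58917005 -0.25441808  0.03951204] [ 0.99868177  0.05122059 -0.00214326 -0.00256424] [-0.32729058  0.3708621  -0.7648812 ]
```

View pics/w1.png

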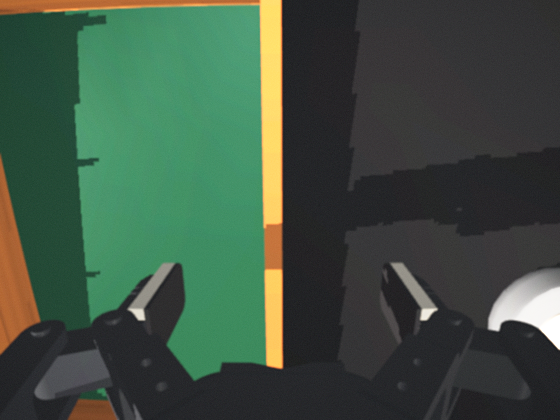

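The wrist view shows the far wall of the catch tray at column ~273, centred between the pads (170 and 400) and parallel to them.

Request:
send_rows(commands=[{"delta_pos":[0,0,-1.2],"yaw":0},{"delta_pos":[0,0,-1.1],"yaw":0},{"delta_pos":[0,0,0],"yaw":0}])

```text
t: 2.52
tcp_pos: [0.5911, -0.2567, 0.019]
tool_rot: [0.999, 0.051, 0.001, -0.0]
force: [-0.3, -0.1, 0.0]
finger_gap: 1.001
```

Request:
send_rows(commands=[{"delta_pos":[0,0,0],"yaw":0},{"delta_pos":[0,0,0],"yaw":0},{"delta_pos":[0,0,0],"yaw":0},{"delta_pos":[0,0,0],"yaw":0},{"delta_pos":[0,0,0],"yaw":0},{"delta_pos":[0,0,0],"yaw":0}], grip=1, force=40)

```text
t: 3.28
tcp_pos: [0.5913, -0.2543, 0.0206]
tool_rot: [0.999, 0.051, 0.001, -0.002]
force: [-0.8, -0.5, -0.9]
finger_gap: 0.08
```

Request:
send_rows(commands=[{"delta_pos":[-0.4,0.3,0],"yaw":-0.02},{"delta_pos":[-0.5,0.6,0],"yaw":-0.03},{"delta_pos":[-0.5,0.7,0],"yaw":-0.03},{"delta_pos":[-0.5,0.7,0],"yaw":-0.03},{"delta_pos":[-0.4,0.7,0],"yaw":-0.01},{"delta_pos":[0,0.5,0],"yaw":0},{"delta_pos":[0,0,0],"yaw":0}])

```text
t: 4.15
tcp_pos: [0.5675, -0.22, 0.0206]
tool_rot: [1.0, -0.014, 0.002, 0.001]
force: [1.6, -1.4, -2.1]
finger_gap: 0.08
```

Request:
send_rows(commands=[{"delta_pos":[-0.1,0.5,0],"yaw":0.015},{"delta_pos":[0,0.5,0],"yaw":0},{"delta_pos":[0,0.4,0],"yaw":0},{"delta_pos":[0,0.2,0],"yaw":0},{"delta_pos":[0,0,0],"yaw":0}])

```text
t: 4.78
tcp_pos: [0.5668, -0.2033, 0.0206]
tool_rot: [1.0, -0.005, 0.002, 0.001]
force: [-0.5, -3.3, -1.3]
finger_gap: 0.076
```

```bash
python3 - <<'E'
from h import *
s=manip.sense();print(s['t'],s['tcp_pos'],s['tool_rot'],s['force'])
i=manip.snapshot('top')
cv2.imwrite('pics/t1f.png',i)
cv2.imwrite('pics/t1.png',cv2.resize(i[115:260,185:385],None,fx=4,fy=4,interpolation=cv2.INTER_CUBIC))
E
```

```text
4.775 [ 0.56676746 -0.20328084  0.02061245] [ 9.99981808e-01 -5.48019557e-03  2.33211502e-03  9.54758938e-04] [-0.51703454 -3.34848577 -1.32421251]
```

View pics/t1.png

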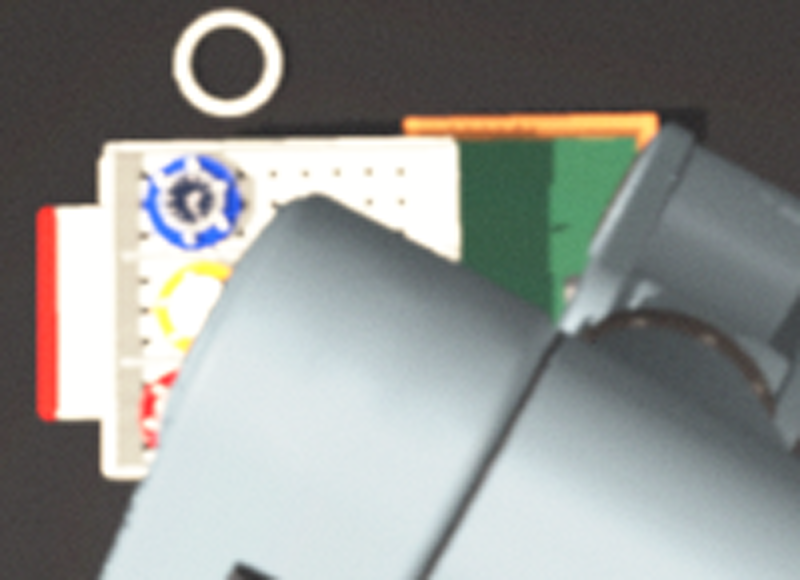

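The catch tray is now square (its upper edge runs level from (405,125) to (655,120)) and nearly home, so I'll creep in until contact shows.

Request:
send_rows(commands=[{"delta_pos":[0,0.25,0],"yaw":0},{"delta_pos":[0,0.25,0],"yaw":0},{"delta_pos":[0,0.2,0],"yaw":0}])

```text
t: 5.2
tcp_pos: [0.5671, -0.2004, 0.0208]
tool_rot: [1.0, -0.004, 0.003, 0.004]
force: [-2.5, -9.7, -3.4]
finger_gap: 0.08
```

Request:
send_rows(commands=[{"delta_pos":[0,0.25,0],"yaw":0},{"delta_pos":[0,0.25,0],"yaw":0}])

```text
t: 5.45
tcp_pos: [0.5671, -0.2004, 0.0212]
tool_rot: [1.0, -0.003, 0.003, 0.008]
force: [-2.0, -10.0, -2.6]
finger_gap: 0.08
```

It's home: the force steadies at 10 N with no further motion, and y = −0.200 against the expected −0.199. Now I'll relax, release and rise.

Request:
send_rows(commands=[{"delta_pos":[0,0,0],"yaw":0},{"delta_pos":[0,0,0],"yaw":0},{"delta_pos":[0,0,0],"yaw":0},{"delta_pos":[0,0,0],"yaw":0},{"delta_pos":[0,0,1.5],"yaw":0},{"delta_pos":[0,0,4],"yaw":0},{"delta_pos":[0,-1,6],"yaw":0},{"delta_pos":[0,-1,6],"yaw":0},{"delta_pos":[0,0,5],"yaw":0}], grip=-1)

```text
t: 6.58
tcp_pos: [0.5626, -0.2153, 0.252]
tool_rot: [1.0, -0.003, -0.001, 0.004]
force: [1.4, 0.2, 0.3]
finger_gap: 0.999
```

Request:
send_rows(commands=[{"delta_pos":[4,3.5,2],"yaw":0},{"delta_pos":[4.5,3.5,2],"yaw":0},{"delta_pos":[4.5,3.5,2],"yaw":0},{"delta_pos":[4.5,3.5,2],"yaw":0},{"delta_pos":[4.5,3.5,2],"yaw":0},{"delta_pos":[4.5,3.5,2],"yaw":0},{"delta_pos":[4,0,0],"yaw":0},{"delta_pos":[4,0,0],"yaw":0},{"delta_pos":[4,0,0],"yaw":0}], grip=1)

```text
t: 7.7
tcp_pos: [0.9044, 0.0046, 0.3708]
tool_rot: [1.0, -0.003, 0.026, 0.006]
force: [-1.2, -0.4, -0.1]
finger_gap: -0.005
```

```bash
python3 - <<'E'
from h import *
s=manip.sense();print(s['t'],s['tcp_pos'],s['tool_rot'],s['q'],s['force'])
E
```

```text
7.7 [0.90438678 0.0045529  0.37075258] [ 0.99963239 -0.00325857  0.02617669  0.00626463] [-0.11583938  0.94598364  0.22127624 -0.00699015  1.92088815  1.45890344] [-1.17630787 -0.36510817 -0.12984929]
```

Request:
send_rows(commands=[{"delta_pos":[4,0,0],"yaw":0},{"delta_pos":[4,0,0],"yaw":0},{"delta_pos":[4,0,0],"yaw":0},{"delta_pos":[4,0,0],"yaw":0}])

```text
t: 8.2
tcp_pos: [0.9548, 0.0021, 0.3299]
tool_rot: [0.997, -0.004, 0.08, 0.007]
force: [-0.1, -1.0, -0.4]
finger_gap: -0.0
```

```bash
python3 - <<'E'
from h import *
s=manip.sense();print(s['t'],s['tcp_pos'],s['tool_rot'],s['q'],s['force'])
E
```

```text
8.2 [0.95475358 0.0021188  0.32987598] [ 0.99677949 -0.00365046  0.07983388  0.00662418] [-0.11576947  0.99701746  0.21821318  0.00477285  1.7660393   1.46365342] [-0.12897094 -0.98477299 -0.44397567]
```

Request:
send_rows(commands=[{"delta_pos":[6,0,1],"yaw":0},{"delta_pos":[6,0,1],"yaw":0},{"delta_pos":[6,0,1],"yaw":0},{"delta_pos":[6,0,1],"yaw":0},{"delta_pos":[6,0,1],"yaw":0},{"delta_pos":[6,0,1],"yaw":0}])

```text
t: 8.95
tcp_pos: [1.0438, -0.0032, 0.3049]
tool_rot: [0.978, -0.005, 0.206, 0.007]
force: [-0.4, -0.3, -1.0]
finger_gap: 0.002
```

```bash
python3 - <<'E'
from h import *
s=manip.sense();print(s['t'],s['tcp_pos'],s['tool_rot'],s['q'],s['force'])
E
```

```text
8.95 [ 1.0438482  -0.00315267  0.30488571] [ 0.97844715 -0.00455316  0.20631895  0.00727549] [-0.11864761  1.04813214  0.21820382  0.03197978  1.46057334  1.46462466] [-0.36655561 -0.34822007 -1.00336231]
```

Request:
send_rows(commands=[{"delta_pos":[6,0,1],"yaw":0},{"delta_pos":[6,0,1],"yaw":0},{"delta_pos":[6,0,1],"yaw":0},{"delta_pos":[-4,1,2],"yaw":0},{"delta_pos":[-6,1,1],"yaw":0},{"delta_pos":[-6,1,0],"yaw":0}])

```text
t: 9.7
tcp_pos: [0.9245, 0.0205, 0.3164]
tool_rot: [0.964, -0.007, 0.266, 0.008]
force: [1.2, -0.5, 0.1]
finger_gap: 0.002
```

```bash
python3 - <<'E'
from h import *
s=manip.sense();print(s['t'],s['tcp_pos'],s['tool_rot'],s['q'],s['force'])
E
```

```text
9.7 [0.92452533 0.02045264 0.31635792] [ 0.96383091 -0.00714807  0.26629074  0.00825314] [-0.11010369  0.7128303   0.94598582  0.04541132  0.94504857  1.4590666 ] [ 1.18548517 -0.48831076  0.12236358]
```

```bash
python3 - <<'E'
from h import *
from scipy.spatial.transform import Rotation as Ro
s=manip.sense()
def wr(R,q1,phi):
    M=Ro.from_euler('YZ',[-phi,-q1]) # placeholder
    M=(Ro.from_euler('z',q1)*Ro.from_euler('y',phi)).inv()*R
    a=M.as_euler('ZYZ'); return a[0],a[1],a[2]-np.pi/2
q=s['q'];R=Ro.from_quat(s['tool_rot'])
print('check',wr(R,q[0],q[1]+q[2]),q[3:])
for q1,phi in((-.1,1.66),(.3,1.7),(.45,1.9),(.5,1.7)):
  for yw in (0,-.5,-1.0,-1.57):
    print(q1,phi,yw,np.round(wr(Ro.from_euler('z',yw)*R,q1,phi),2))
E
```

```text
check (np.float64(0.04541131645984953), np.float64(0.945048565353946), np.float64(1.4590666029561143)) [0.04541132 0.94504857 1.4590666 ]
-0.1 1.66 0 [0.04 0.94 1.47]
-0.1 1.66 -0.5 [-0.26  1.   -4.21]
-0.1 1.66 -1.0 [-0.46  1.18 -3.68]
-0.1 1.66 -1.57 [-0.54  1.46 -3.17]
0.3 1.7 0 [-0.21  0.94 -4.32]
0.3 1.7 -0.5 [-0.44  1.1  -3.76]
0.3 1.7 -1.0 [-0.54  1.34 -3.3 ]
0.3 1.7 -1.57 [-0.51  1.63 -2.81]
0.45 1.9 0 [-0.35  0.79 -4.06]
0.45 1.9 -0.5 [-0.54  0.99 -3.51]
0.45 1.9 -1.0 [-0.57  1.25 -3.06]
0.45 1.9 -1.57 [-0.47  1.52 -2.59]
0.5 1.7 0 [-0.32  0.99 -4.08]
0.5 1.7 -0.5 [-0.5   1.19 -3.57]
0.5 1.7 -1.0 [-0.54  1.44 -3.13]
0.5 1.7 -1.57 [-0.46  1.72 -2.63]
```

Request:
send_rows(commands=[{"delta_pos":[-3,2,0.5],"yaw":0.18},{"delta_pos":[-3,2,0.5],"yaw":0.18},{"delta_pos":[-3,2,0],"yaw":0.18},{"delta_pos":[-3,2,0],"yaw":0.18},{"delta_pos":[-3,2,0],"yaw":0.18},{"delta_pos":[-3,2,0],"yaw":0.18},{"delta_pos":[-3,2,0],"yaw":0.18},{"delta_pos":[-3,2,0],"yaw":0.18},{"delta_pos":[-3,2,0],"yaw":0.18},{"delta_pos":[-3,2,0],"yaw":0.18}])

```text
t: 10.95
tcp_pos: [0.6154, 0.2205, 0.3489]
tool_rot: [0.582, 0.766, 0.184, -0.201]
force: [0.7, -1.0, -0.0]
finger_gap: -0.002
```

```bash
cat >> h.py <<'E'
from scipy.spatial.transform import Rotation as Ro
def st():
    s=manip.sense();z=Ro.from_quat(s['tool_rot']).as_matrix()[:,2]
    print(s['t'],'p',s['tcp_pos'].round(4),'z',z.round(3),'q',np.round(s['q'],3),'F',s['force'].round(1),'M',np.round(s['ft_torque'],2))
E
python3 -c "from h import *;st()"
```

```text
10.95 p [0.6154 0.2205 0.3489] z [-0.094  0.516 -0.851] q [-0.068  0.491  1.285  0.534  1.524 -0.408] F [ 0.7 -1.  -0. ] M [-0.32 -0.02 -0.  ]
```

Request:
send_rows(commands=[{"delta_pos":[0,0,0],"yaw":0.18},{"delta_pos":[0,0,0],"yaw":0.18},{"delta_pos":[0,0,0],"yaw":0.18},{"delta_pos":[0,0,0],"yaw":0.18},{"delta_pos":[0,0,0],"yaw":0.18},{"delta_pos":[0,0,0],"yaw":0.18},{"delta_pos":[0,0,0],"yaw":0.18},{"delta_pos":[0,0,0],"yaw":0.18},{"delta_pos":[0,0,0],"yaw":0.18},{"delta_pos":[0,0,0],"yaw":0.18}])

```text
t: 12.2
tcp_pos: [0.6223, 0.2166, 0.3634]
tool_rot: [-0.265, 0.93, -0.039, -0.253]
force: [-1.3, 1.6, 0.6]
finger_gap: -0.002
```

```bash
python3 -c "from h import *;st()"
```

```text
12.2 p [0.6223 0.2166 0.3634] z [-0.45  -0.207 -0.869] q [ 0.214  0.745  0.753 -0.127  2.147 -1.954] F [-1.3  1.6  0.6] M [ 0.13 -0.21 -0.01]
```

Request:
send_rows(commands=[{"delta_pos":[-0.5,1,-0.5],"yaw":0.18},{"delta_pos":[-0.5,1,-0.5],"yaw":0.18},{"delta_pos":[-0.5,1,-0.5],"yaw":0.18},{"delta_pos":[-0.5,1,-0.5],"yaw":0.18},{"delta_pos":[-0.5,1,-0.5],"yaw":0.18},{"delta_pos":[0,0,0],"yaw":0.06}])

```text
t: 12.95
tcp_pos: [0.6011, 0.269, 0.3459]
tool_rot: [-0.677, 0.694, -0.155, -0.191]
force: [-0.1, 0.0, 0.3]
finger_gap: 0.0
```

```bash
python3 -c "from h import *;st()"
```

```text
12.95 p [0.6011 0.269  0.3459] z [-0.056 -0.474 -0.879] q [ 0.435  0.637  1.002 -0.426  1.762 -2.709] F [-0.1  0.   0.3] M [ 0.19 -0.04 -0.01]
```

Request:
send_rows(commands=[{"delta_pos":[-0.5,0,-3],"yaw":-0.1},{"delta_pos":[-0.5,0,-5],"yaw":0},{"delta_pos":[-0.5,-0.5,-5],"yaw":0},{"delta_pos":[-0.5,-0.5,-5],"yaw":0},{"delta_pos":[-0.5,-0.5,-4],"yaw":0},{"delta_pos":[-0.5,-0.5,-3],"yaw":0},{"delta_pos":[0,0,0],"yaw":0}])

```text
t: 13.82
tcp_pos: [0.5772, 0.2511, 0.1022]
tool_rot: [-0.64, 0.732, -0.149, -0.181]
force: [0.8, 0.4, 0.4]
finger_gap: -0.001
```

```bash
python3 - <<'E'
from h import *
st()
i=manip.snapshot('side');j=manip.snapshot('top')
cv2.imwrite('pics/s2.png',np.hstack([cv2.resize(i[130:380,120:400],None,fx=1.4,fy=1.4,interpolation=cv2.INTER_CUBIC),cv2.resize(j[90:340,120:400],None,fx=1.4,fy=1.4,interpolation=cv2.INTER_CUBIC)]))
E
```

```text
13.825 p [0.5772 0.2511 0.1022] z [-0.074 -0.449 -0.89 ] q [ 0.414  0.828  1.307 -0.407  1.301 -2.425] F [0.8 0.4 0.4] M [ 0.23 -0.04 -0.02]
```

View pics/s2.png

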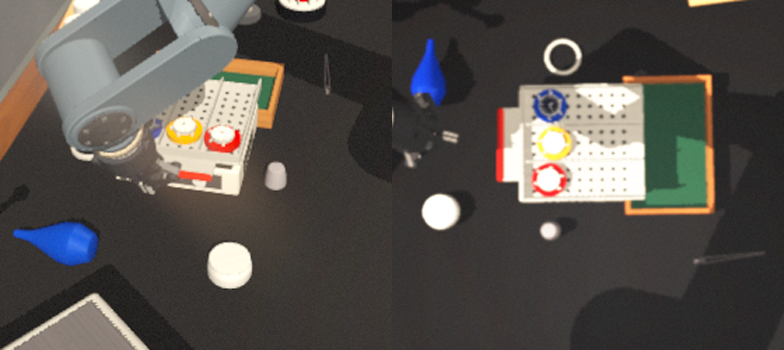

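The tool now leans with its tips (452,137) pointing at the red lip, and the bystanders are clear. The catch tray sits against the dryer, centred. I'll descend and approach under the bead.

Request:
send_rows(commands=[{"delta_pos":[0,0,-3],"yaw":0},{"delta_pos":[0,0,-2.5],"yaw":0},{"delta_pos":[0,0,-1.2],"yaw":0},{"delta_pos":[0,-1.5,0],"yaw":0},{"delta_pos":[0,-1.5,0],"yaw":0},{"delta_pos":[0,-1,0],"yaw":0},{"delta_pos":[0,0,0],"yaw":0}])

```text
t: 14.8
tcp_pos: [0.5875, 0.2117, 0.0457]
tool_rot: [-0.639, 0.735, -0.154, -0.168]
force: [0.3, 0.0, 0.7]
finger_gap: 0.001
```

```bash
python3 -c "from h import *;st()"
```

```text
14.8 p [0.5875 0.2117 0.0457] z [-0.051 -0.441 -0.896] q [ 0.356  0.881  1.376 -0.45   1.146 -2.404] F [0.3 0.  0.7] M [ 0.21 -0.03 -0.05]
```

Request:
send_rows(commands=[{"delta_pos":[-0.7,-0.3,-1.2],"yaw":0},{"delta_pos":[-0.5,-0.8,0],"yaw":0},{"delta_pos":[0,-0.8,0],"yaw":0},{"delta_pos":[0,-0.4,0],"yaw":0},{"delta_pos":[0,-0.3,0],"yaw":0},{"delta_pos":[0,-0.2,0],"yaw":0}])

```text
t: 15.55
tcp_pos: [0.5748, 0.1824, 0.0333]
tool_rot: [-0.639, 0.735, -0.154, -0.168]
force: [0.3, -0.4, 0.3]
finger_gap: 0.002
```

```bash
python3 - <<'E'
from h import *
st()
i=manip.snapshot('side')
cv2.imwrite('pics/s3.png',cv2.resize(i[150:310,160:340],None,fx=3,fy=3,interpolation=cv2.INTER_CUBIC))
E
```

```text
15.55 p [0.5748 0.1824 0.0333] z [-0.05  -0.441 -0.896] q [ 0.321  0.875  1.451 -0.476  1.071 -2.396] F [ 0.3 -0.4  0.3] M [ 0.22 -0.01  0.06]
```

View pics/s3.png

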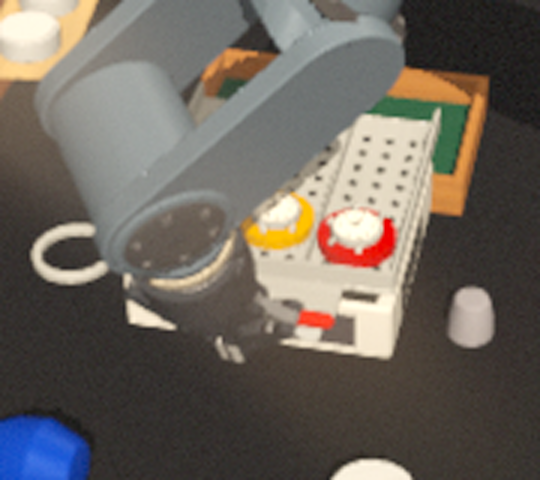

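The side view shows the fingers just behind the red lip at about (300,315), with no contact force yet. I'll creep forward.

Request:
send_rows(commands=[{"delta_pos":[0,-0.25,0],"yaw":0},{"delta_pos":[0,-0.25,0],"yaw":0},{"delta_pos":[0,-0.25,0],"yaw":0}])

```text
t: 15.98
tcp_pos: [0.5754, 0.1794, 0.033]
tool_rot: [-0.639, 0.736, -0.152, -0.163]
force: [-1.8, 9.4, 1.6]
finger_gap: -0.002
```

Request:
send_rows(commands=[{"delta_pos":[0,-0.25,0],"yaw":0},{"delta_pos":[0,-0.25,0],"yaw":0}])

```text
t: 16.23
tcp_pos: [0.5755, 0.1798, 0.033]
tool_rot: [-0.64, 0.737, -0.15, -0.159]
force: [-1.5, 8.1, 2.0]
finger_gap: 0.003
```

Request:
send_rows(commands=[{"delta_pos":[0,0,0.3],"yaw":0},{"delta_pos":[0,0,0.3],"yaw":0},{"delta_pos":[0,0,0.3],"yaw":0},{"delta_pos":[0,0,0.3],"yaw":0}])

```text
t: 16.73
tcp_pos: [0.5746, 0.1816, 0.0431]
tool_rot: [-0.64, 0.737, -0.148, -0.158]
force: [0.4, 1.8, -3.8]
finger_gap: 0.0
```

```bash
python3 - <<'E'
from h import *
st()
i=manip.snapshot('top')
cv2.imwrite('pics/t4.png',cv2.resize(i[125:275,130:390],None,fx=3,fy=3,interpolation=cv2.INTER_CUBIC))
E
```

```text
16.725 p [0.5746 0.1816 0.0431] z [-0.044 -0.42  -0.906] q [ 0.312  0.852  1.463 -0.459  1.061 -2.415] F [ 0.4  1.8 -3.8] M [ 0.8  -0.09 -0.  ]
```

View pics/t4.png

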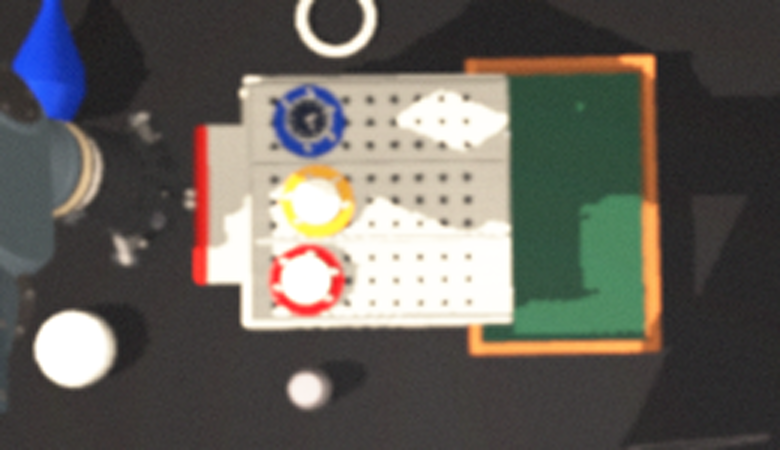

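The fingers carry about 4 N downward, so the tray is lifting. I'll continue slowly with a little more forward push for grip.

Request:
send_rows(commands=[{"delta_pos":[0,-0.15,0.3],"yaw":0},{"delta_pos":[0,-0.2,0.3],"yaw":0},{"delta_pos":[0,-0.2,0.3],"yaw":0},{"delta_pos":[0,-0.2,0.3],"yaw":0}])

```text
t: 17.27
tcp_pos: [0.5748, 0.1809, 0.055]
tool_rot: [-0.64, 0.739, -0.144, -0.152]
force: [-1.6, 8.6, -3.8]
finger_gap: -0.001
```

```bash
python3 -c "from h import *;st()"
```

```text
17.275 p [0.5748 0.1809 0.055 ] z [-0.041 -0.407 -0.912] q [ 0.306  0.829  1.468 -0.444  1.064 -2.431] F [-1.6  8.6 -3.8] M [ 1.46 -0.03 -0.06]
```

Request:
send_rows(commands=[{"delta_pos":[0,-0.12,0.32],"yaw":0},{"delta_pos":[0,-0.12,0.32],"yaw":0},{"delta_pos":[0,-0.14,0.32],"yaw":0},{"delta_pos":[0,-0.14,0.32],"yaw":0},{"delta_pos":[0,-0.15,0.32],"yaw":0},{"delta_pos":[0,-0.15,0.32],"yaw":0}])

```text
t: 18.02
tcp_pos: [0.5748, 0.1786, 0.0754]
tool_rot: [-0.64, 0.741, -0.14, -0.147]
force: [-0.7, 5.1, -4.1]
finger_gap: -0.005
```

```bash
python3 -c "from h import *;st()"
```

```text
18.025 p [0.5748 0.1786 0.0754] z [-0.038 -0.396 -0.917] q [ 0.298  0.794  1.472 -0.43   1.08  -2.454] F [-0.7  5.1 -4.1] M [ 1.24  0.01 -0.04]
```

Request:
send_rows(commands=[{"delta_pos":[0,-0.17,0.31],"yaw":0},{"delta_pos":[0,-0.18,0.31],"yaw":0},{"delta_pos":[0,-0.18,0.31],"yaw":0},{"delta_pos":[0,-0.19,0.3],"yaw":0},{"delta_pos":[0,-0.2,0.3],"yaw":0},{"delta_pos":[0,-0.2,0.3],"yaw":0}])

```text
t: 18.77
tcp_pos: [0.5749, 0.1744, 0.0956]
tool_rot: [-0.64, 0.743, -0.137, -0.14]
force: [-0.8, 6.0, -3.1]
finger_gap: 0.001
```

```bash
python3 -c "from h import *;st()"
```

```text
18.775 p [0.5749 0.1744 0.0956] z [-0.034 -0.383 -0.923] q [ 0.286  0.759  1.477 -0.414  1.094 -2.48 ] F [-0.8  6.  -3.1] M [ 1.21  0.1  -0.04]
```

Request:
send_rows(commands=[{"delta_pos":[0,-0.2,0.27],"yaw":0},{"delta_pos":[0,-0.2,0.27],"yaw":0},{"delta_pos":[0,-0.2,0.27],"yaw":0},{"delta_pos":[0,-0.2,0.27],"yaw":0},{"delta_pos":[0,-0.21,0.27],"yaw":0},{"delta_pos":[0,-0.21,0.26],"yaw":0},{"delta_pos":[0,-0.21,0.26],"yaw":0},{"delta_pos":[0,-0.21,0.26],"yaw":0}])

```text
t: 19.77
tcp_pos: [0.575, 0.1663, 0.121]
tool_rot: [-0.64, 0.745, -0.133, -0.132]
force: [-0.3, 5.1, -1.9]
finger_gap: -0.002
```

```bash
python3 - <<'E'
from h import *
st()
cv2.imwrite('pics/t5.png',manip.snapshot('top')[125:275,130:390])
E
```

```text
19.775 p [0.575  0.1663 0.121 ] z [-0.028 -0.367 -0.93 ] q [ 0.268  0.713  1.484 -0.397  1.11  -2.514] F [-0.3  5.1 -1.9] M [ 1.09 -0.03 -0.09]
```

Request:
send_rows(commands=[{"delta_pos":[0,-0.22,0.26],"yaw":0},{"delta_pos":[0,-0.22,0.25],"yaw":0},{"delta_pos":[0,-0.23,0.25],"yaw":0},{"delta_pos":[0,-0.23,0.25],"yaw":0},{"delta_pos":[0,-0.23,0.25],"yaw":0},{"delta_pos":[0,-0.24,0.24],"yaw":0}])

```text
t: 20.58
tcp_pos: [0.5751, 0.1576, 0.1404]
tool_rot: [-0.64, 0.747, -0.13, -0.127]
force: [-0.9, 6.0, -1.4]
finger_gap: 0.001
```

```bash
cat >> h.py <<'E'
def blobs(i):
    h=cv2.cvtColor(i,cv2.COLOR_BGR2HSV);m0=np.zeros(h.shape[:2],bool);m0[130:260,215:385]=1
    for n,lo,hi in(('blue',105,125),('gold',22,32),('red',175,180)):
        m=m0&(h[...,0]>=lo)&(h[...,0]<=hi)&(h[...,1]>170)&(h[...,2]>90)
        y,x=np.nonzero(m);print(n,len(x),x.mean().round(1) if len(x) else '',y.mean().round(1) if len(x) else '')
E
python3 - <<'E'
from h import *
st()
a=cv2.imread('pics/top0.png');blobs(a)
b=np.zeros_like(a);b[125:275,130:390]=cv2.imread('pics/t5.png');blobs(b)
blobs(manip.snapshot('top'))
E
```

```text
20.575 p [0.5751 0.1576 0.1404] z [-0.023 -0.357 -0.934] q [ 0.251  0.679  1.488 -0.387  1.124 -2.542] F [-0.9  6.  -1.4] M [ 1.04  0.04 -0.  ]
blue 74 233.4 166.5
gold 99 237.3 194.3
red 26 235.0 222.9
blue 95 232.6 163.5
gold 73 236.7 196.4
red 23 229.1 221.1
blue 93 233.4 162.7
gold 78 238.3 195.9
red 52 233.5 218.7
```

Request:
send_rows(commands=[{"delta_pos":[0,-0.24,0.23],"yaw":0},{"delta_pos":[0,-0.24,0.23],"yaw":0},{"delta_pos":[0,-0.25,0.22],"yaw":0},{"delta_pos":[0,-0.25,0.22],"yaw":0},{"delta_pos":[0,-0.25,0.22],"yaw":0}])

```text
t: 21.25
tcp_pos: [0.5751, 0.1489, 0.156]
tool_rot: [-0.64, 0.748, -0.129, -0.123]
force: [-1.7, 5.8, -1.6]
finger_gap: 0.004
```

```bash
python3 -c "
from h import *
st();blobs(manip.snapshot('top'))"
```

```text
21.25 p [0.5751 0.1489 0.156 ] z [-0.019 -0.35  -0.937] q [ 0.234  0.651  1.493 -0.38   1.134 -2.566] F [-1.7  5.8 -1.6] M [1.   0.   0.04]
blue 95 235.6 162.2
gold 56 242.7 197.0
red 35 234.6 220.4
```

Request:
send_rows(commands=[{"delta_pos":[0,-0.26,0.22],"yaw":0},{"delta_pos":[0,-0.26,0.21],"yaw":0},{"delta_pos":[0,-0.26,0.21],"yaw":0},{"delta_pos":[0,-0.26,0.21],"yaw":0}])

```text
t: 21.8
tcp_pos: [0.5751, 0.1406, 0.1685]
tool_rot: [-0.639, 0.749, -0.128, -0.12]
force: [-0.4, 6.2, -0.9]
finger_gap: 0.002
```

```bash
python3 -c "
from h import *
st();blobs(manip.snapshot('top'))"
```

```text
21.8 p [0.5751 0.1406 0.1685] z [-0.016 -0.346 -0.938] q [ 0.22   0.628  1.496 -0.376  1.142 -2.585] F [-0.4  6.2 -0.9] M [ 0.97 -0.04  0.04]
blue 97 237.6 161.5
gold 32 247.6 197.6
red 46 237.0 217.0
```

Request:
send_rows(commands=[{"delta_pos":[0,-0.26,0.2],"yaw":0},{"delta_pos":[0,-0.26,0.2],"yaw":0},{"delta_pos":[0,-0.26,0.2],"yaw":0}])

```text
t: 22.22
tcp_pos: [0.5751, 0.134, 0.1773]
tool_rot: [-0.639, 0.749, -0.128, -0.118]
force: [0.7, 5.5, -0.5]
finger_gap: 0.001
```

```bash
python3 -c "
from h import *
st();i=manip.snapshot('top');blobs(i)
cv2.imwrite('pics/t6.png',cv2.resize(i[125:275,130:390],None,fx=3,fy=3,interpolation=cv2.INTER_CUBIC))"
```

```text
22.225 p [0.5751 0.134  0.1773] z [-0.014 -0.343 -0.939] q [ 0.208  0.613  1.498 -0.373  1.148 -2.6  ] F [ 0.7  5.5 -0.5] M [ 0.92  0.01 -0.05]
blue 103 242.8 161.4
gold 3 254.7 196.7
red 59 243.5 217.8
```

View pics/t6.png

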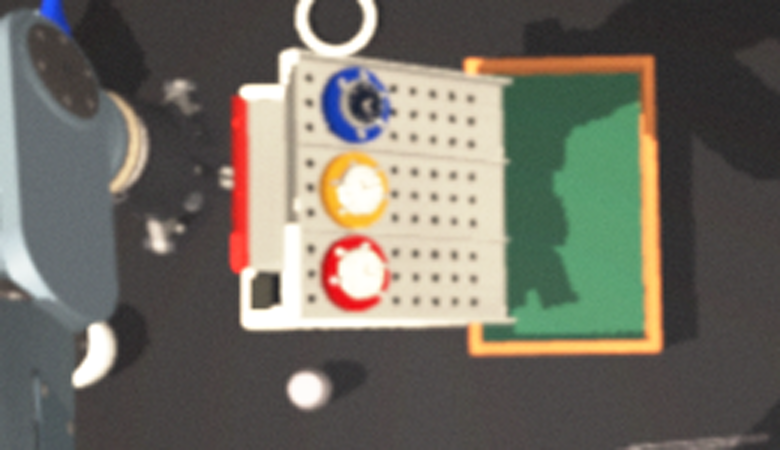

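The tray is well up. All three watches have come off the rear wall (about (355,105), (355,190) and (355,275)) and are starting to slide, so I'll hold and watch.

Request:
send_rows(commands=[{"delta_pos":[0,-0.1,0.03],"yaw":0},{"delta_pos":[0,-0.1,0.03],"yaw":0},{"delta_pos":[0,-0.1,0.03],"yaw":0}])

```text
t: 22.65
tcp_pos: [0.5752, 0.1314, 0.1804]
tool_rot: [-0.639, 0.75, -0.128, -0.118]
force: [-1.1, 5.7, 1.2]
finger_gap: 0.0
```

```bash
python3 -c "
from h import *
st();blobs(manip.snapshot('top'))"
```

```text
22.65 p [0.5752 0.1314 0.1804] z [-0.012 -0.342 -0.939] q [ 0.204  0.607  1.499 -0.373  1.149 -2.604] F [-1.1  5.7  1.2] M [ 0.82  0.09 -0.05]
blue 82 276.5 165.3
gold 25 272.5 199.3
red 43 277.4 218.5
```

Request:
send_rows(commands=[{"delta_pos":[0,-0.12,0],"yaw":0},{"delta_pos":[0,-0.12,0],"yaw":0},{"delta_pos":[0,-0.12,0],"yaw":0},{"delta_pos":[0,-0.12,0.02],"yaw":0}])

```text
t: 23.2
tcp_pos: [0.576, 0.1268, 0.1835]
tool_rot: [-0.638, 0.75, -0.129, -0.116]
force: [-1.3, 5.6, 1.4]
finger_gap: -0.005
```

```bash
python3 -c "
from h import *
st();i=manip.snapshot('top');blobs(i)
cv2.imwrite('pics/t7.png',cv2.resize(i[125:275,130:390],None,fx=3,fy=3,interpolation=cv2.INTER_CUBIC))"
```

```text
23.2 p [0.576  0.1268 0.1835] z [-0.009 -0.343 -0.939] q [ 0.197  0.601  1.502 -0.375  1.147 -2.61 ] F [-1.3  5.6  1.4] M [ 0.72 -0.   -0.02]
blue 93 299.6 167.7
gold 0  
red 47 300.4 219.4
```

View pics/t7.png

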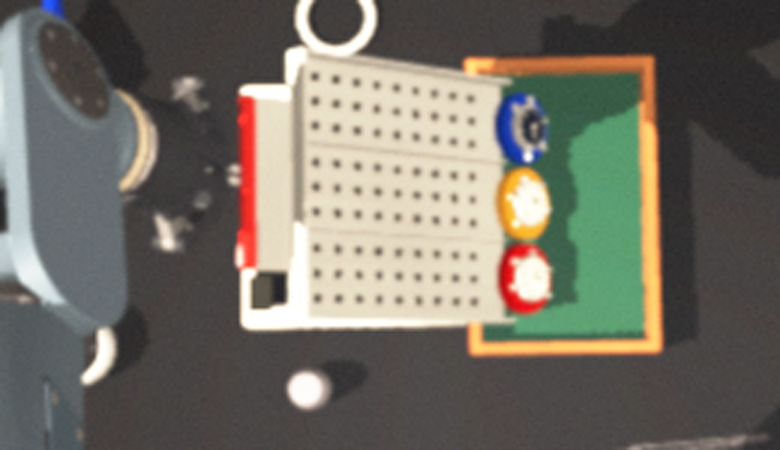

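The watches have passed the lip (at about (523,130), (525,203) and (525,278)) and are tipping into the catch tray. I'll wait for them to settle.

Request:
send_rows(commands=[{"delta_pos":[0,-0.1,0],"yaw":0},{"delta_pos":[0,-0.1,0],"yaw":0},{"delta_pos":[0,-0.1,0],"yaw":0},{"delta_pos":[0,-0.1,0],"yaw":0}])

```text
t: 23.75
tcp_pos: [0.5767, 0.1226, 0.185]
tool_rot: [-0.638, 0.75, -0.13, -0.115]
force: [0.3, 4.7, 1.6]
finger_gap: 0.001
```

```bash
python3 - <<'E'
s=open('h.py').read().replace("('gold',22,32)","('gold',19,32)").replace('>90)','>70)');open('h.py','w').write(s)
E
python3 -c "
from h import *
st();i=manip.snapshot('top');blobs(i);cv2.imwrite('pics/t8.png',i)"
```

```text
23.75 p [0.5767 0.1226 0.185 ] z [-0.006 -0.343 -0.939] q [ 0.19   0.597  1.505 -0.378  1.144 -2.615] F [0.3 4.7 1.6] M [ 0.67 -0.01  0.02]
blue 92 299.3 168.0
gold 81 302.2 194.0
red 51 299.8 219.0
```

Request:
send_rows(commands=[{"delta_pos":[0,-0.35,0.22],"yaw":0},{"delta_pos":[0,-0.35,0.22],"yaw":0},{"delta_pos":[0,-0.35,0.22],"yaw":0},{"delta_pos":[0,-0.35,0.22],"yaw":0},{"delta_pos":[0,-0.35,0.22],"yaw":0}])

```text
t: 24.42
tcp_pos: [0.5768, 0.1032, 0.1965]
tool_rot: [-0.638, 0.75, -0.131, -0.116]
force: [-0.2, 3.6, 0.9]
finger_gap: 0.001
```

```bash
python3 -c "
from h import *
st();i=manip.snapshot('top');blobs(i);j=manip.snapshot('side')
cv2.imwrite('pics/t9.png',np.hstack([cv2.resize(i[130:250,200:360],None,fx=2.5,fy=2.5,interpolation=cv2.INTER_CUBIC),cv2.resize(j[130:250,180:340],None,fx=2.5,fy=2.5,interpolation=cv2.INTER_CUBIC)]))"
```

```text
24.425 p [0.5768 0.1032 0.1965] z [-0.007 -0.344 -0.939] q [ 0.159  0.575  1.512 -0.381  1.148 -2.648] F [-0.2  3.6  0.9] M [ 0.51 -0.08 -0.03]
blue 98 298.8 168.0
gold 89 301.4 193.6
red 50 299.1 218.2
```

View pics/t9.png

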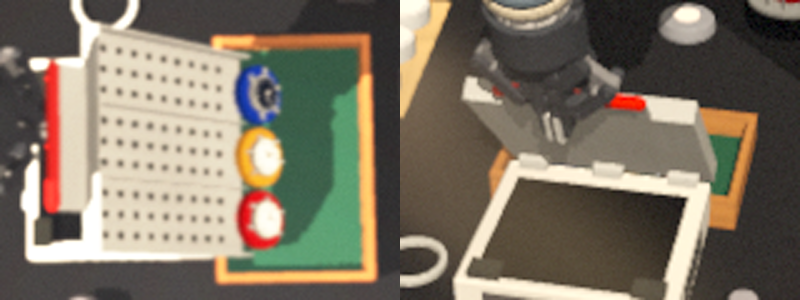

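The watches lean on the lip with their front edges on the felt: the top view has them at about (262,95), (262,157) and (262,220), unchanged after raising to ~0.87 rad. By geometry their centres lie inside the catch tray, below its rim. I'll lower slowly and see whether they drop flat as the lip withdraws.

Request:
send_rows(commands=[{"delta_pos":[0,0.18,-0.28],"yaw":0},{"delta_pos":[0,0.18,-0.28],"yaw":0},{"delta_pos":[0,0.18,-0.28],"yaw":0},{"delta_pos":[0,0.17,-0.28],"yaw":0}])

```text
t: 25.02
tcp_pos: [0.5764, 0.11, 0.1846]
tool_rot: [-0.638, 0.75, -0.131, -0.117]
force: [-0.8, 5.5, 5.2]
finger_gap: 0.002
```

```bash
python3 -c "
from h import *
st();i=manip.snapshot('top');blobs(i)"
```

```text
25.025 p [0.5764 0.11   0.1846] z [-0.008 -0.346 -0.938] q [ 0.171  0.593  1.516 -0.384  1.134 -2.628] F [-0.8  5.5  5.2] M [ 0.62  0.11 -0.05]
blue 95 299.0 168.1
gold 83 301.7 193.2
red 54 299.7 218.7
```

Request:
send_rows(commands=[{"delta_pos":[0,0.35,-0.1],"yaw":0},{"delta_pos":[0,0.35,-0.15],"yaw":0},{"delta_pos":[0,0.35,-0.2],"yaw":0},{"delta_pos":[0,0.33,-0.22],"yaw":0}])

```text
t: 25.58
tcp_pos: [0.5752, 0.1239, 0.1758]
tool_rot: [-0.638, 0.749, -0.131, -0.119]
force: [-0.3, 0.2, -0.5]
finger_gap: 0.002
```

```bash
python3 -c "
from h import *
st();i=manip.snapshot('top');blobs(i)"
```

```text
25.575 p [0.5752 0.1239 0.1758] z [-0.012 -0.347 -0.938] q [ 0.194  0.611  1.51  -0.383  1.134 -2.604] F [-0.3  0.2 -0.5] M [ 0.26 -0.04  0.02]
blue 94 299.5 167.4
gold 63 302.4 193.7
red 37 300.5 219.6
```

```bash
cat >> h.py <<'E'
def bead(i):
    # tilt from the red bead's column in the top picture
    h=cv2.cvtColor(i,cv2.COLOR_BGR2HSV)
    m=((h[...,0]<4)|(h[...,0]>174))&(h[...,1]>180)&(h[...,2]>110);m[:,:190]=0;m[:,232:]=0;m[:140]=0;m[240:]=0
    y,x=np.nonzero(m);u,v=np.median(x),np.median(y)
    th=np.linspace(0,.92,200);a=-1.582
    r=.221;b0=np.arctan2(.004,.221)
    f=.095-r*np.cos(th+b0)
    P=np.c_[.5705+f*np.cos(a),.052+f*np.sin(a),.062+r*np.sin(th+b0)]
    k=proj('top',P)[:,0];print('bead px',u,v,len(x),'theta~',th[np.argmin(abs(k-u))].round(3))
E
python3 -c "
from h import *
for f in ('top0','t1f','t8'): bead(cv2.imread(f'pics/{f}.png'))
bead(manip.snapshot('top'))"
```

```text
bead px 197.0 198.0 303 theta~ 0.328
bead px 196.0 196.0 195 theta~ 0.06
bead px 214.0 183.0 194 theta~ 0.763
bead px 212.0 184.0 209 theta~ 0.73
```

Request:
send_rows(commands=[{"delta_pos":[0,0.25,-0.28],"yaw":0},{"delta_pos":[0,0.25,-0.28],"yaw":0},{"delta_pos":[0,0.24,-0.3],"yaw":0},{"delta_pos":[0,0.24,-0.3],"yaw":0},{"delta_pos":[0,0.22,-0.3],"yaw":0},{"delta_pos":[0,0.22,-0.3],"yaw":0}])

```text
t: 26.42
tcp_pos: [0.5753, 0.1391, 0.157]
tool_rot: [-0.638, 0.749, -0.13, -0.119]
force: [-0.2, 0.5, -0.3]
finger_gap: -0.003
```

```bash
python3 -c "
from h import *
st();i=manip.snapshot('top');blobs(i);bead(i)"
```

```text
26.425 p [0.5753 0.1391 0.157 ] z [-0.011 -0.347 -0.938] q [ 0.218  0.642  1.508 -0.384  1.114 -2.571] F [-0.2  0.5 -0.3] M [ 0.3  -0.04  0.03]
blue 83 300.1 168.1
gold 94 301.5 193.2
red 41 300.3 217.6
bead px 206.0 188.0 245 theta~ 0.615
```

Request:
send_rows(commands=[{"delta_pos":[0,0.2,-0.32],"yaw":0},{"delta_pos":[0,0.2,-0.32],"yaw":0},{"delta_pos":[0,0.19,-0.33],"yaw":0},{"delta_pos":[0,0.18,-0.33],"yaw":0},{"delta_pos":[0,0.17,-0.34],"yaw":0},{"delta_pos":[0,0.16,-0.34],"yaw":0}])

```text
t: 27.22
tcp_pos: [0.5756, 0.1521, 0.1357]
tool_rot: [-0.638, 0.749, -0.13, -0.118]
force: [-0.3, 1.8, -0.3]
finger_gap: 0.002
```

```bash
python3 -c "
from h import *
st();i=manip.snapshot('top');blobs(i);bead(i)"
```

```text
27.225 p [0.5756 0.1521 0.1357] z [-0.01  -0.345 -0.938] q [ 0.238  0.676  1.509 -0.386  1.087 -2.54 ] F [-0.3  1.8 -0.3] M [ 0.55 -0.    0.02]
blue 87 300.9 167.7
gold 88 302.2 193.2
red 40 301.8 218.6
bead px 202.0 190.0 229 theta~ 0.518
```

Request:
send_rows(commands=[{"delta_pos":[0,0.14,-0.34],"yaw":0},{"delta_pos":[0,0.13,-0.34],"yaw":0},{"delta_pos":[0,0.12,-0.34],"yaw":0},{"delta_pos":[0,0.11,-0.34],"yaw":0},{"delta_pos":[0,0.1,-0.34],"yaw":0}])

```text
t: 27.9
tcp_pos: [0.5757, 0.161, 0.1176]
tool_rot: [-0.639, 0.75, -0.129, -0.116]
force: [-1.0, 5.1, 1.2]
finger_gap: 0.002
```

```bash
python3 -c "
from h import *
st();i=manip.snapshot('top');blobs(i);bead(i)"
```

```text
27.9 p [0.5757 0.161  0.1176] z [-0.009 -0.341 -0.94 ] q [ 0.25   0.703  1.511 -0.386  1.059 -2.518] F [-1.   5.1  1.2] M [ 0.75  0.06 -0.  ]
blue 90 301.7 167.7
gold 84 302.2 193.2
red 38 302.1 218.1
bead px 199.0 191.0 248 theta~ 0.421
```

Request:
send_rows(commands=[{"delta_pos":[0,0.12,-0.34],"yaw":0},{"delta_pos":[0,0.11,-0.34],"yaw":0},{"delta_pos":[0,0.1,-0.34],"yaw":0},{"delta_pos":[0,0.09,-0.34],"yaw":0}])

```text
t: 28.45
tcp_pos: [0.5758, 0.1672, 0.1024]
tool_rot: [-0.639, 0.75, -0.128, -0.115]
force: [-1.0, 5.8, 0.7]
finger_gap: -0.004
```

```bash
python3 -c "
from h import *
st();i=manip.snapshot('top');blobs(i);bead(i);cv2.imwrite('pics/t10.png',i)"
```

```text
28.45 p [0.5758 0.1672 0.1024] z [-0.008 -0.339 -0.941] q [ 0.259  0.726  1.513 -0.388  1.037 -2.502] F [-1.   5.8  0.7] M [0.84 0.08 0.  ]
blue 86 302.2 167.7
gold 70 302.2 193.6
red 43 302.9 217.7
bead px 197.0 191.0 227 theta~ 0.328
```

Request:
send_rows(commands=[{"delta_pos":[0,0.06,-0.33],"yaw":0},{"delta_pos":[0,0.05,-0.33],"yaw":0},{"delta_pos":[0,0.04,-0.33],"yaw":0},{"delta_pos":[0,0.02,-0.33],"yaw":0}])

```text
t: 29.0
tcp_pos: [0.5759, 0.1721, 0.0871]
tool_rot: [-0.639, 0.75, -0.127, -0.112]
force: [-1.1, 7.0, -0.1]
finger_gap: 0.002
```

```bash
python3 -c "
from h import *
st();i=manip.snapshot('top');blobs(i);bead(i);cv2.imwrite('pics/t11.png',i)"
```

```text
29.0 p [0.5759 0.1721 0.0871] z [-0.006 -0.334 -0.943] q [ 0.264  0.749  1.516 -0.388  1.011 -2.488] F [-1.1  7.  -0.1] M [1.01 0.09 0.01]
blue 89 302.6 167.9
gold 43 302.7 196.9
red 38 303.4 217.8
bead px 196.0 192.0 227 theta~ 0.06
```

Request:
send_rows(commands=[{"delta_pos":[0,0.07,-0.33],"yaw":0},{"delta_pos":[0,0.06,-0.33],"yaw":0},{"delta_pos":[0,0.05,-0.33],"yaw":0},{"delta_pos":[0,0.03,-0.33],"yaw":0}])

```text
t: 29.55
tcp_pos: [0.576, 0.1761, 0.0716]
tool_rot: [-0.639, 0.75, -0.126, -0.111]
force: [-0.8, 6.0, 0.1]
finger_gap: -0.001
```

```bash
python3 -c "
from h import *
st();i=manip.snapshot('top');blobs(i);cv2.imwrite('pics/t12.png',i)"
```

```text
29.55 p [0.576  0.1761 0.0716] z [-0.005 -0.331 -0.944] q [ 0.269  0.772  1.518 -0.391  0.986 -2.474] F [-0.8  6.   0.1] M [1.01 0.04 0.02]
blue 81 302.7 168.2
gold 29 303.1 199.1
red 37 303.5 218.1
```

```bash
cat >> h.py <<'E'
def ext(i):
    h=cv2.cvtColor(i,cv2.COLOR_BGR2HSV);m0=np.zeros(h.shape[:2],bool);m0[140:250,222:380]=1
    for n,lo,hi,y0,y1 in(('blue',104,128,140,182),('gold',17,32,178,209),('red',173,180,205,240)):
        m=m0&(h[...,0]>=lo)&(h[...,0]<=hi)&(h[...,1]>140)&(h[...,2]>60)
        if n=='gold': m[:, 345:]=0
        m[:y0]=0;m[y1:]=0
        c,l,s,_=cv2.connectedComponentsWithStats(cv2.dilate(m.astype(np.uint8),np.ones((3,3))))
        if c<2: print(n,'-');continue
        k=1+np.argmax(s[1:,4]);print(n,'x',s[k,0],s[k,0]+s[k,2]-1,'y',s[k,1],s[k,1]+s[k,3]-1,'w/h',round(s[k,2]/s[k,3],2),end='; ')
    print()
E
python3 -c "
from h import *
for f in ('top0','t8','t10','t11','t12'): ext(cv2.imread(f'pics/{f}.png'))"
```

```text
blue x 221 241 y 160 177 w/h 1.17; gold x 223 248 y 180 204 w/h 1.04; red x 223 238 y 224 230 w/h 2.29; 
blue x 295 310 y 155 180 w/h 0.62; gold x 294 312 y 180 205 w/h 0.73; red x 296 307 y 207 228 w/h 0.55; 
blue x 299 308 y 155 179 w/h 0.4; gold x 299 313 y 180 205 w/h 0.58; red x 300 308 y 207 228 w/h 0.41; 
blue x 299 309 y 155 179 w/h 0.44; gold x 299 313 y 180 205 w/h 0.58; red x 300 309 y 207 228 w/h 0.45; 
blue x 299 308 y 155 179 w/h 0.4; gold x 299 312 y 180 205 w/h 0.54; red x 301 308 y 206 228 w/h 0.35;
```

Request:
send_rows(commands=[{"delta_pos":[0,0.05,-0.33],"yaw":0},{"delta_pos":[0,0.05,-0.33],"yaw":0},{"delta_pos":[0,0.04,-0.33],"yaw":0}])

```text
t: 29.98
tcp_pos: [0.576, 0.1783, 0.0598]
tool_rot: [-0.64, 0.75, -0.126, -0.11]
force: [-0.3, 5.4, -0.7]
finger_gap: 0.002
```

```bash
python3 -c "
from h import *
st();i=manip.snapshot('top');blobs(i);ext(i);cv2.imwrite('pics/t13.png',i)
print(bp('top',[(303,168),(306,168),(309,168)],.05))"
```

```text
29.975 p [0.576  0.1783 0.0598] z [-0.005 -0.33  -0.944] q [ 0.272  0.79   1.52  -0.394  0.968 -2.464] F [-0.3  5.4 -0.7] M [ 0.85 -0.   -0.01]
blue 86 302.7 168.1
gold 17 303.0 199.7
red 31 303.5 218.4
blue x 299 309 y 155 179 w/h 0.44; gold x 299 312 y 180 205 w/h 0.54; red x 301 308 y 207 228 w/h 0.36; 
[[ 0.63043392 -0.09024484  0.05      ]
 [ 0.63023338 -0.0978449   0.05      ]
 [ 0.63003244 -0.10544274  0.05      ]]
```

```bash
python3 -c "
from h import *
L=[cv2.resize(cv2.imread(f'pics/{f}.png')[140:240,280:345],None,fx=4,fy=4,interpolation=cv2.INTER_CUBIC) for f in('t8','t10','t13')]
cv2.imwrite('pics/cmp.png',np.hstack(L))"
```

```text
(no output)
```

View pics/cmp.png

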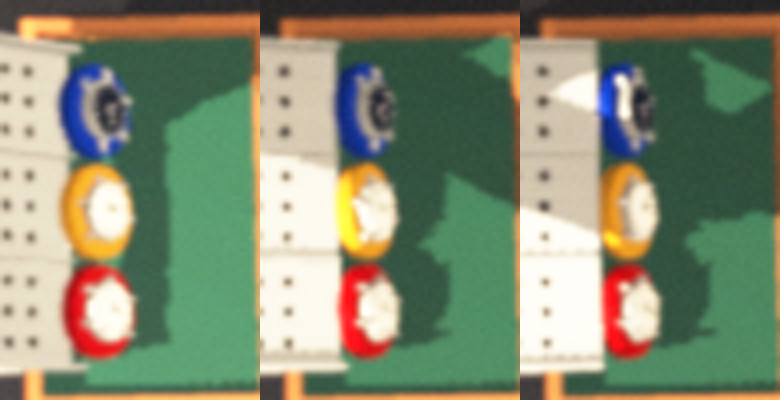

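The watches still lean on the lip: foot at dryer x≈157 mm, upper edge about 60 mm up. Level, the lip's lower edge is at 64 mm, so they should drop flat as the tray settles. Continuing slowly.

Request:
send_rows(commands=[{"delta_pos":[0,0.05,-0.3],"yaw":0},{"delta_pos":[0,0.04,-0.3],"yaw":0},{"delta_pos":[0,0.03,-0.3],"yaw":0}])

```text
t: 30.4
tcp_pos: [0.576, 0.1798, 0.0492]
tool_rot: [-0.64, 0.75, -0.125, -0.11]
force: [-0.8, 5.1, -1.0]
finger_gap: -0.0
```

```bash
python3 -c "
from h import *
st();i=manip.snapshot('top');blobs(i);ext(i);cv2.imwrite('pics/t14.png',i)"
```

```text
30.4 p [0.576  0.1798 0.0492] z [-0.005 -0.329 -0.944] q [ 0.274  0.806  1.521 -0.398  0.953 -2.455] F [-0.8  5.1 -1. ] M [ 0.83  0.02 -0.01]
blue 28 306.5 170.0
gold 6 303.2 202.0
red 3 304.0 227.0
blue x 300 312 y 165 180 w/h 0.81; gold x 299 312 y 180 206 w/h 0.52; red x 302 306 y 226 228 w/h 1.67;
```

Request:
send_rows(commands=[{"delta_pos":[0,0.02,-0.27],"yaw":0},{"delta_pos":[0,0.02,-0.27],"yaw":0},{"delta_pos":[0,0.01,-0.27],"yaw":0}])

```text
t: 30.82
tcp_pos: [0.5761, 0.1806, 0.0398]
tool_rot: [-0.64, 0.75, -0.125, -0.11]
force: [-0.5, 5.0, -0.3]
finger_gap: 0.002
```

```bash
python3 -c "
from h import *
st();i=manip.snapshot('top');blobs(i);ext(i);cv2.imwrite('pics/t15.png',i)"
```

```text
30.825 p [0.5761 0.1806 0.0398] z [-0.005 -0.329 -0.944] q [ 0.275  0.821  1.522 -0.401  0.938 -2.447] F [-0.5  5.  -0.3] M [0.87 0.04 0.01]
blue 26 306.7 169.4
gold 10 303.5 198.1
red 3 305.3 221.7
blue x 300 312 y 165 180 w/h 0.81; gold x 299 312 y 181 205 w/h 0.56; red x 302 305 y 226 228 w/h 1.33;
```

Request:
send_rows(commands=[{"delta_pos":[0,0.01,-0.25],"yaw":0},{"delta_pos":[0,0.01,-0.25],"yaw":0},{"delta_pos":[0,0.01,-0.25],"yaw":0}])

```text
t: 31.25
tcp_pos: [0.5761, 0.1812, 0.0311]
tool_rot: [-0.64, 0.75, -0.125, -0.11]
force: [0.5, 4.8, -1.8]
finger_gap: 0.001
```

```bash
python3 -c "
from h import *
st();i=manip.snapshot('top');blobs(i);ext(i)"
```

```text
31.25 p [0.5761 0.1812 0.0311] z [-0.005 -0.328 -0.945] q [ 0.275  0.834  1.523 -0.405  0.925 -2.44 ] F [ 0.5  4.8 -1.8] M [0.86 0.02 0.01]
blue 27 306.5 170.4
gold 14 304.1 200.1
red 3 305.3 226.7
blue x 300 312 y 165 180 w/h 0.81; gold x 299 312 y 180 206 w/h 0.52; red x 303 308 y 225 228 w/h 1.5;
```

Request:
send_rows(commands=[{"delta_pos":[0,0,-0.2],"yaw":0},{"delta_pos":[0,0,-0.2],"yaw":0}])

```text
t: 31.55
tcp_pos: [0.5761, 0.1813, 0.0266]
tool_rot: [-0.64, 0.75, -0.125, -0.11]
force: [-1.5, 7.2, 5.0]
finger_gap: 0.003
```

Request:
send_rows(commands=[{"delta_pos":[0,0,-0.2],"yaw":0},{"delta_pos":[0,0,-0.2],"yaw":0}])

```text
t: 31.8
tcp_pos: [0.5777, 0.1817, 0.0241]
tool_rot: [-0.64, 0.75, -0.126, -0.109]
force: [-0.0, 4.7, 0.9]
finger_gap: -0.0
```

Request:
send_rows(commands=[{"delta_pos":[0,0,-0.2],"yaw":0},{"delta_pos":[0,0,-0.2],"yaw":0}])

```text
t: 32.05
tcp_pos: [0.5792, 0.1818, 0.0215]
tool_rot: [-0.641, 0.75, -0.128, -0.107]
force: [0.8, 4.6, 1.2]
finger_gap: 0.002
```

The vertical force flipped to +5 N and the finger then slipped, so the tray is on its rests. Backing away.

Request:
send_rows(commands=[{"delta_pos":[0,0.3,0],"yaw":0},{"delta_pos":[0,0.8,0],"yaw":0},{"delta_pos":[0,1.5,0],"yaw":0},{"delta_pos":[0,1.5,0.5],"yaw":0},{"delta_pos":[0,1.5,2],"yaw":0},{"delta_pos":[0,0,4],"yaw":0},{"delta_pos":[0,0,5],"yaw":0},{"delta_pos":[0,0,5],"yaw":0},{"delta_pos":[0,0,5],"yaw":0},{"delta_pos":[0,0,3],"yaw":0}])

```text
t: 33.3
tcp_pos: [0.5735, 0.2434, 0.2718]
tool_rot: [-0.643, 0.747, -0.127, -0.114]
force: [0.1, -0.4, 0.0]
finger_gap: -0.002
```

```bash
python3 -c "
from h import *
st();i=manip.snapshot('top');blobs(i);ext(i);cv2.imwrite('pics/t16.png',i);j=manip.snapshot('side');cv2.imwrite('pics/s16.png',j)
a=cv2.imread('pics/top0.png')
# tray corner comparison with the start, by template match of tray rear+handle
for n,(x0,y0,w,h) in {'handle':(192,162,22,60),'rear corner':(205,146,14,14),'rear corner2':(205,226,14,14),'lip':(285,148,20,88)}.items():
    r=cv2.matchTemplate(i[y0-8:y0+h+8,x0-8:x0+w+8],a[y0:y0+h,x0:x0+w],cv2.TM_CCOEFF_NORMED);_,v,_,p=cv2.minMaxLoc(r);print(n,round(v,2),p[0]-8,p[1]-8)
"
```

```text
33.3 p [0.5735 0.2434 0.2718] z [-0.007 -0.336 -0.942] q [ 0.371  0.568  1.285 -0.319  1.431 -2.554] F [ 0.1 -0.4  0. ] M [0.17 0.   0.05]
blue 26 306.5 169.9
gold 0  
red 1 304.0 227.0
blue x 300 312 y 165 180 w/h 0.81; gold x 299 312 y 180 206 w/h 0.52; red x 303 305 y 226 228 w/h 1.0; 
handle 1.0 0 0
rear corner 1.0 0 0
rear corner2 1.0 0 0
lip 0.68 0 0
```

```bash
python3 -c "
from h import *
def cls(p):
    h,s,v=map(int,p)
    if s<70: return '#' if v>150 else ('+' if v>70 else ':')
    if 100<=h<=130: return 'B'
    if 14<=h<=34: return 'Y'
    if h>=170 or h<5: return 'R'
    if h<14: return 'o'
    return '.'
a=cv2.cvtColor(cv2.imread('pics/t13.png'),cv2.COLOR_BGR2HSV);b=cv2.cvtColor(cv2.imread('pics/t16.png'),cv2.COLOR_BGR2HSV)
for y in range(152,234): print(y,''.join(cls(p) for p in a[y,294:322]),' ',''.join(cls(p) for p in b[y,294:322]))
"
```

```text
152 #####+......................   ####++......................
153 #####+......................   #####++.....................
154 #####++.....................   #####+......................
155 #####++.....B...............   #####+......................
156 #####+..BBBBBBB++...........   #####+B.....................
157 #####++BBBBBBB+++...........   #####+BBBBB.................
158 ######BBBBB#BB+++...........   #####+B++BBBB...............
159 ######BBBB###++#++..........   ######B+++BBBB..............
160 ######BBBB######++..........   ######++++BBBBB.............
161 ######BBBB####+++++.........   ######+++++BBBBB............
162 ######BBBB####+::++.........   ######+::++++BBB............
163 ######BBBB####+::::.........   ######:::::++BBBB...........
164 ######BBBB####+B::++........   ######:BBB::++++B...........
165 ######BBBB####:::+++........   ######::::::++#+B...........
166 ######BBBB####+:++++........   ######::+++::++BBB..........
167 #####BBBBB####+:++:+........   ######:++++::+BBBB..........
168 ######BBBB####+:++:+........   ######::+++:++BBBB..........
169 ######BB
[... 3447 characters left out ...]
 #######RRRRRRo######++......   #############oooooo+........
224 #######RRRRRRo###oo#++......   ###########ooRRRRo+.........
225 #######RRRRRRRRooRoY+.......   #######oooRRRRRRRo+.........
226 #######oRRRRRRRRRRo.........   #######RRRRRRRRRo+..........
227 #######oRRRRRRRRRRY.........   ######oRRRRRRRRo............
228 #######+YoRRRRRRRo..........   ######oRRRRRRoY+............
229 ########.YooooooY...........   ######oRRRRooY..............
230 ########..+++++.............   #######ooYY.................
231 ########....................   #######+....................
232 #######+....................   ######+.....................
233 +++++++.....................   +++++++.....................
```

All three carriers now lie flat in the felt, half under the lip, with the ring visible evenly around each dial. The tray's handle and rear corners match the start image exactly. One last check of the catch tray pose and the bystanders.

```bash
python3 -c "
from h import *
i=cv2.imread('pics/t16.png');a0=cv2.imread('pics/top0.png')
h=cv2.cvtColor(i,cv2.COLOR_BGR2HSV);m=((h[...,0]>=5)&(h[...,0]<=18)&(h[...,1]>110)&(h[...,2]>90)).astype(np.uint8);m[:138]=0;m[250:]=0;m[:,:275]=0;m[:,365:]=0
R=[]
for y in range(160,230): 
    x=np.nonzero(m[y])[0]; x=x[x>335]
    if len(x): R.append((x.max()+.5,y))
T=[];B=[]
for x in range(303,345):
    y=np.nonzero(m[:,x])[0]; T.append((x,y.min()-.5));B.append((x,y.max()+.5))
v=np.array([.5704,.0515]);a=-1.582;Rm=np.array([[np.cos(a),-np.sin(a)],[np.sin(a),np.cos(a)]])
f=lambda P:(bp('top',P,.034)[:,:2]-v)@Rm
r,t,b=f(R),f(T),f(B)
print('far edge x med',np.median(r[:,0]),'slope',np.polyfit(r[:,1],r[:,0],1)[0]);print('y edges',np.median(t[:,1]),np.median(b[:,1]),np.polyfit(t[:,0],t[:,1],1)[0],np.polyfit(b[:,0],b[:,1],1)[0])
for n,(x,y) in dict(tin=(155,241),loupe=(233,255),bezel=(242,130),tweez=(360,273),cushion=(433,196),drivers=(458,241),blower=(146,143)).items():
    w=20;g=cv2.matchTemplate(i[y-w-10:y+w+10,x-w-10:x+w+10],a0[y-w:y+w,x-w:x+w],cv2.TM_CCOEFF_NORMED);_,q,_,p=cv2.minMaxLoc(g);print(n,round(q,2),p[0]-10,p[1]-10)
"
```

```text
far edge x med 0.25970708216641103 slope -0.006508442673960027
y edges 0.12723661474934106 -0.1280388986765701 0.0009332537398693038 0.023233562742153494
tin 1.0 0 0
loupe 1.0 0 0
bezel 1.0 0 0
tweez 0.81 0 0
cushion 0.94 0 1
drivers 0.9 0 0
blower 0.97 1 -3
```

```bash
python3 -c "
from h import *
i=cv2.imread('pics/t16.png')
t5=np.zeros_like(i);t5[125:275,130:390]=cv2.imread('pics/t5.png')
def edge(i):
    g=i[...,2].astype(float)-i[...,0].astype(float)  # orange = red minus blue
    e=[]
    for y in list(range(180,228)):
        r=g[y,342:360];w=r>r.max()/2;k=np.nonzero(w)[0].max()
        if k<len(r)-1: e.append(342+k+(r[k]-r.max()/2)/(r[k]-r[k+1]))
    return np.median(e)
for n,k in(('t5',t5),('t8',cv2.imread('pics/t8.png')),('t13',cv2.imread('pics/t13.png')),('t16',i)):
    u=edge(k);p=bp('top',[(u,204)],.034)[0];print(n,u,p, .0515-p[1])
"
```

```text
t5 349.49425287356325 [ 0.53724559 -0.20682238  0.034     ] 0.25832237704117184
t8 349.58983585858584 [ 0.53723951 -0.20706502  0.034     ] 0.2585650243909721
t13 349.42452531645574 [ 0.53725002 -0.20664536  0.034     ] 0.25814536411794536
t16 349.2939189189189 [ 0.53725833 -0.2063138   0.034     ] 0.2578137968060411
```

```bash
python3 -c "
from h import *
st();print(manip.sign_off())"
```

```text
33.4 p [0.575  0.2439 0.2734] z [-0.002 -0.334 -0.943] q [ 0.371  0.566  1.283 -0.319  1.429 -2.553] F [ 0.3 -0.5  0.5] M [ 0.19 -0.04 -0.05]
the job is handed in; nothing more can be done
None
```

The job is handed in at 33.4 s, and by my last checks it is complete; the sign-off itself reports no verdict.

**What I did**
- **Catch tray:** I gripped it by its far wall, squared it and slid it against the dryer until the force held at 10 N with no further movement.
- **Lift:** The interface has no tilt command. I leaned the tool about 0.5 rad by driving the arm to its reach limit, which put joint 3 on its lower stop. The fingers could then get under the red lift lip and raise the tray at about 0.1 rad/s.
- **Watches:** They slid at a tilt of about 0.7 rad. At first all three came to rest leaning on the lip, and they dropped flat into the felt as the tray came down.
- **Release:** I lowered the tray onto its rests and withdrew the arm clear.

**What the last checks showed**
- **Tip-out tray:** level; the handle and rear corners match the start picture exactly.
- **Watches:** all three lie flat in the catch tray and appear still.
- **Catch tray pose:** square to about 0.01 rad and within about 1 mm of centre. It did not move measurably after the slide.
- **Bystanders:** unmoved in the picture. The largest image shift was 3 px (about 7 mm) for the blower, whose match may be affected by the arm's shadow.

**What disagreed:** the camera put the catch tray's far edge at dryer x ≈ 258–260 mm, where 255 mm is nominal and 260 mm is the limit for the gap. I read that as edge blur and calibration error, because the arm's position at contact gave a centre of about 176 mm (nominal 175). I could not see the gap directly, and the picture limit stopped me viewing the final scene, so the last checks were numerical only.

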